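# Rehouse the dig finds in reverse order

### The arm

A 6-joint arm with a two-finger parallel gripper is mounted at the origin on the work surface. World frame = base frame: x ahead of the robot, y to its left, z up, the work surface at z = 0. Lengths are in m, angles in rad, forces in N, time in s.
With the tool pointing down it reaches from about 0.35 to 0.775 m from the base axis. Payload 7.3 kg.
Tool frame: the origin (TCP) lies midway between the tips of the shut fingers; the grasp point (between the pads) lies 19 mm behind it (robot.grip_depth is the z of the grasp point in the tool frame, in m); z points along the fingers, y is the line along which they close (so a half turn about z gives the same grasp; the last joint's range is limited). The gripper opens to 92 mm and grips with 3 to 60 N. Pads are 19 mm wide; open, the fingers measure 130 mm over their backs; the gripper's body (75 mm by 190 mm) begins 47 mm behind the grasp point.
Start: joints at [-1.445, 0.342, 1.524, -0, 1.275, -0.146], TCP at [0.141, -0.506, 0.227] pointing down, gripper open.
Joint ranges: [-2.53, 2.53], [-0.77, 2.02], [0.04, 2.7], [-1, 4.14], [0.28, 2.66], [-3.11, 3.11]. Speed limits (rad/s): [2.57, 2.57, 3.14, 3.14, 3.14, 3.14].

### API

Orientations are given as [roll, pitch, yaw] about the fixed x, y, z axes, in that order (R = Rz(yaw) Ry(pitch) Rx(roll)).
In Python, from cell import robot, viewer gives the robot as it stands.
- The arm moves only by the tool step_arm, never from a script. Its argument "increments" is a list of rows, each an object with "delta_pos": the shift along the tool's x, y, z in cm, a list of three; "dr": the turn, a rotation vector about the tool's x, y, z in degrees, a list of three; "fingers": the closure, from -1 (fully open) to 1 (shut), so that 0 is half open. In form: [{"delta_pos": [tx, ty, tz], "dr": [wx, wy, wz], "fingers": fingers}, ...]. A call has exactly 5 rows; each row is the pose to reach, as a shift and turn from the pose commanded when the call began, along the tool's axes at that moment; what a row does not reach only later rows make up. A row lasts 1/8 s, in which the tool goes at most 62.5 mm and 10.7 degrees, less where a joint would pass 70% of its speed; a pose out of reach is approached as far as the arm can. A call with a gripper value outside its range is refused whole. The fingers move at their own pace and stop on an object; "newtons" is the grip in N (left out, the last holds). Time passes only in rows, so rows that repeat a pose let the fingers close, or fill a call up. It gives the time, the measured TCP pose, the force, the opening and the grip force at its end, in the units of the state.
- robot.observe(): the state, without advancing time (a new reading comes with each control period).
- viewer.read_camera(name): name is "side" or "top"; returns the picture (480x640x3 uint8, red, green, blue); there is no depth.
- viewer.camera_params(name): a dict with "K" (3x3 intrinsics, pixels), "T" (4x4, takes a point from camera to world coordinates). Camera axes: x right, y down, z forward; pixel columns grow to the right and rows downward; lengths in m; the calibration is good to about 2 mm. A picture is of the moment at which its call begins. camera_params takes no time and is no camera call.
- robot.hand_in(): hands the job in; it is judged then, once.
The state is a dict: "time": time; "qpos": joint angles; "qvel": joint speeds; "joint_efforts": joint torques, N m; "tool_pos": TCP position; "tool_rot": TCP orientation; "contact_force": force on the tool from outside, world axes, zero at the start; "torque": the same for the moment, N m; "opening": finger opening in m; "grip_force": force on a finger pad.
Only numpy, scipy, OpenCV 4.12 (cv2) and the standard library are available. Lean on these libraries where they do the work, as an engineer would, in place of code of your own. Each camera call takes 0.05 s, during which the arm holds its last target. There are 200 camera calls.

### The job

The four finds stand on the plywood field rack in the order they came out of the ground. Move them all to the dark display rack in the reverse order, so that the find now at the left end of the field rack goes into the bay at the right end of the display rack, and so on along the row (left and right as seen from the robot). Set each one down gently, upright as it stands now, in the middle of its bay on the felt, and let go.

Things in the scene. Friction and masses are not known exactly. Their poses are not given: they have to be found in the camera images.
- ammonite_mid (a point): The ammonite: flat round stone disc with a coil in relief on top, 50 mm across, 26 mm high, lying flat, about 0.11 kg. The point is its centre, 13 mm above its underside. Its z axis points up; at the start its x axis is within 0.5 rad of the robot's x.
- vertebra_mid (a point): The vertebra: a bone-coloured spool standing on end, 40 mm across its flat ends, waist 32 mm across, 40 mm high, about 0.08 kg. A 39 mm long spine (seen from the spool's axis) juts out along its own +y, with a wing either side of it (spine and wings 18 to 31 mm above the underside); its own +x and -x sides are clear to grip. The point is the middle of the spool, 20 mm above its underside. Its z axis points up; at the start its x axis is within 0.5 rad of the robot's x.
- toe_bone_mid (a point): The toe bone: a slim bone-coloured upright piece, foot 33 mm across, waist 22 mm across, 62 mm high, with two round knuckles on top side by side along its y, about 0.06 kg. The point is on its axis, 31 mm above its underside. Its z axis points up; at the start its x axis is within 0.5 rad of the robot's x.
- trilobite_mid (a point): The trilobite: a brown oval fossil lying flat, 56 mm long along its y, 40 mm wide along its x, 22 mm high, with a ridge and ribs on top, about 0.08 kg. The point is its centre, 11 mm above its underside. Its z axis points up; at the start its x axis is within 0.5 rad of the robot's x.
- stand_ammonite: Round white stand, 72 mm across and 8 mm thick, fixed on the field rack, that the ammonite stands on at the start (within 3 mm of its middle). The four stands look alike. Origin: centre of its underside; its top is 8 mm above.
- stand_vertebra: Round white stand, 72 mm across and 8 mm thick, fixed on the field rack, that the vertebra stands on at the start (within 3 mm of its middle). The four stands look alike. Origin: centre of its underside; its top is 8 mm above.
- stand_toe_bone: Round white stand, 72 mm across and 8 mm thick, fixed on the field rack, that the toe bone stands on at the start (within 3 mm of its middle). The four stands look alike. Origin: centre of its underside; its top is 8 mm above.
- stand_trilobite: Round white stand, 72 mm across and 8 mm thick, fixed on the field rack, that the trilobite stands on at the start (within 3 mm of its middle). The four stands look alike. Origin: centre of its underside; its top is 8 mm above.
- field_rack: Field rack where the finds stand at the start: pale plywood board 90 mm (x) by 364 mm (y), 18 mm thick, with a 32 mm high cheek at each end and the four white stands in a row at y = +135, +45, -45, -135 mm, x = 0 of its frame; the tops of the stands are 26 mm above its underside. Origin: centre of its underside. Its +x points away from the robot and +y to the robot's left, turned by up to 0.12 rad. It may be the rack nearer to the robot or the one farther away.
- display_rack: Display rack, empty at the start: dark wooden board 90 mm (x) by 365 mm (y), its floor 22 mm above the underside, divided by five low fins (5 mm thick, standing 8 mm above the floor, at y = 0, +-90, +-180 mm) into four bays 85 mm wide; a flush round grey felt, 60 mm across, marks the middle of each bay at y = +135, +45, -45, -135 mm, x = 0 of its frame. Origin: centre of its underside. Its +x points away from the robot and +y to the robot's left, turned by up to 0.12 rad.
Things that resemble listed ones, but are neither listed nor needed, are in the scene too. What is shaped like the part that bears vertebra_mid but blue, pink or turquoise is not meant.

How it is judged:
At the end, for the whole second after the job is handed in: Each find rests, released, on the display rack in the bay mirroring its stand's place in the field rack (first from left to first from right, and so on): centre within 15 mm of the bay's middle along and across, height within 5 mm of standing on the floor, tilt under 0.2 rad (((y of stand_ammonite in the frame of field_rack between 0.115 and 0.155 m and y of ammonite_mid in the frame of display_rack between -0.15 and -0.12 m) or (y of stand_ammonite in the frame of field_rack between 0.025 and 0.065 m and y of ammonite_mid in the frame of display_rack between -0.06 and -0.03 m) or (y of stand_ammonite in the frame of field_rack between -0.065 and -0.025 m and y of ammonite_mid in the frame of display_rack between 0.03 and 0.06 m) or (y of stand_ammonite in the frame of field_rack between -0.155 and -0.115 m and y of ammonite_mid in the frame of display_rack between 0.12 and 0.15 m)) and x of ammonite_mid in the frame of display_rack between -0.015 and 0.015 m and z of ammonite_mid in the frame of display_rack between 0.03 and 0.04 m and angle between each of ammonite_mid, vertebra_mid, toe_bone_mid, trilobite_mid's own z axis and vertical below 0.2 rad and linear speed of each of ammonite, vertebra, toe_bone, trilobite below 0.02 m/s and angular speed of each of ammonite, vertebra, toe_bone, trilobite below 0.2 rad/s and ((y of stand_vertebra in the frame of field_rack between 0.115 and 0.155 m and y of vertebra_mid in the frame of display_rack between -0.15 and -0.12 m) or (y of stand_vertebra in the frame of field_rack between 0.025 and 0.065 m and y of vertebra_mid in the frame of display_rack between -0.06 and -0.03 m) or (y of stand_vertebra in the frame of field_rack between -0.065 and -0.025 m and y of vertebra_mid in the frame of display_rack between 0.03 and 0.06 m) or (y of stand_vertebra in the frame of field_rack between -0.155 and -0.115 m and y of vertebra_mid in the frame of display_rack between 0.12 and 0.15 m)) and x of vertebra_mid in the frame of display_rack between -0.015 and 0.015 m and z of vertebra_mid in the frame of display_rack between 0.037 and 0.047 m and ((y of stand_toe_bone in the frame of field_rack between 0.115 and 0.155 m and y of toe_bone_mid in the frame of display_rack between -0.15 and -0.12 m) or (y of stand_toe_bone in the frame of field_rack between 0.025 and 0.065 m and y of toe_bone_mid in the frame of display_rack between -0.06 and -0.03 m) or (y of stand_toe_bone in the frame of field_rack between -0.065 and -0.025 m and y of toe_bone_mid in the frame of display_rack between 0.03 and 0.06 m) or (y of stand_toe_bone in the frame of field_rack between -0.155 and -0.115 m and y of toe_bone_mid in the frame of display_rack between 0.12 and 0.15 m)) and x of toe_bone_mid in the frame of display_rack between -0.015 and 0.015 m and z of toe_bone_mid in the frame of display_rack between 0.048 and 0.058 m and ((y of stand_trilobite in the frame of field_rack between 0.115 and 0.155 m and y of trilobite_mid in the frame of display_rack between -0.15 and -0.12 m) or (y of stand_trilobite in the frame of field_rack between 0.025 and 0.065 m and y of trilobite_mid in the frame of display_rack between -0.06 and -0.03 m) or (y of stand_trilobite in the frame of field_rack between -0.065 and -0.025 m and y of trilobite_mid in the frame of display_rack between 0.03 and 0.06 m) or (y of stand_trilobite in the frame of field_rack between -0.155 and -0.115 m and y of trilobite_mid in the frame of display_rack between 0.12 and 0.15 m)) and x of trilobite_mid in the frame of display_rack between -0.015 and 0.015 m and z of trilobite_mid in the frame of display_rack between 0.028 and 0.038 m); the robot touches nothing.
It fails at once if the ammonite is let fall: loose from the fingers it moves faster than 0.8 m/s (a drop of more than about 3 cm) (contact force between ammonite and the fingers below 0.05 N and linear speed of ammonite above 0.8 m/s).
It fails at once if the vertebra is let fall: loose from the fingers it moves faster than 0.8 m/s (a drop of more than about 3 cm) (contact force between vertebra and the fingers below 0.05 N and linear speed of vertebra above 0.8 m/s).
It fails at once if the toe bone is let fall: loose from the fingers it moves faster than 0.8 m/s (a drop of more than about 3 cm) (contact force between toe_bone and the fingers below 0.05 N and linear speed of toe_bone above 0.8 m/s).
It fails at once if the trilobite is let fall: loose from the fingers it moves faster than 0.8 m/s (a drop of more than about 3 cm) (contact force between trilobite and the fingers below 0.05 N and linear speed of trilobite above 0.8 m/s).
It also fails if it takes over 96 s, if anything falls off the work surface, if the arm or the gripper's body presses on something with over 40 N, if the wrist force passes 120 N, or if a joint passes its speed limit or range.

## Working session

There is one attempt and no reset: what is moved stays moved. The work goes in short steps, Python scripts to look and compute and a tool call to move; the robot and the scene stay as the last step left them, time stands still between calls to the robot, and variables do not carry over. Pictures are saved under pics/ and viewed, at most 14 in all, crops included, and the job is handed in when it is done.

Besides the shell and the picture viewer there is one more tool, called after "Emit:" by a JSON object that holds its "method" and its "body", one argument or row to a line. step_arm: Moves the arm, as the interface text tells. Its arguments: {"type":"object","properties":{"increments":{"type":"array"},"newtons":{"type":"number"}},"required":["increments"]}

```bash
mkdir -p pics
python3 - <<'E'
from cell import robot, viewer
import cv2
for n in("top","side"):
    cv2.imwrite(f"pics/{n}0.png",viewer.read_camera(n)[:,:,::-1])
    p=viewer.camera_params(n);print(n,p["K"].round(1).tolist(),p["T"].round(3).tolist())
s=robot.observe();print(s)
E
```

```text
top [[455.5, 0.0, 324.6], [0.0, 455.5, 239.7], [0.0, 0.0, 1.0]] [[0.014, -0.992, 0.124, 0.428], [-1.0, -0.015, -0.005, -0.005], [0.007, -0.124, -0.992, 0.736], [0.0, 0.0, 0.0, 1.0]]
side [[482.3, 0.0, 317.8], [0.0, 482.3, 236.6], [0.0, 0.0, 1.0]] [[0.956, -0.151, 0.251, 0.32], [-0.293, -0.457, 0.84, -0.571], [-0.012, -0.877, -0.481, 0.405], [0.0, 0.0, 0.0, 1.0]]
{'time': 0.1, 'qpos': array([-1.44498153e+00,  3.42637534e-01,  1.52489548e+00,  1.14920995e-06,
        1.27540085e+00, -1.45992704e-01]), 'qvel': array([ 0.00048644, -0.00121883, -0.00231652, -0.00152466, -0.00046266,
        0.00078893]), 'joint_efforts': array([ 1.35008308e-03, -4.32004595e+01, -2.44693887e+01,  7.18998467e-02,
        5.25565655e-02, -4.03497711e-05]), 'tool_pos': array([ 0.14092922, -0.50536618,  0.22613159]), 'tool_rot': array([-3.14026587e+00, -1.96199592e-04,  2.71807040e-01]), 'contact_force': array([-0.09097443,  0.79803395, -0.1149636 ]), 'torque': array([-0.01133624,  0.02400842,  0.01457984]), 'grip_force': 0.0, 'opening': 0.0921112931333248}
```

View pics/top0.png

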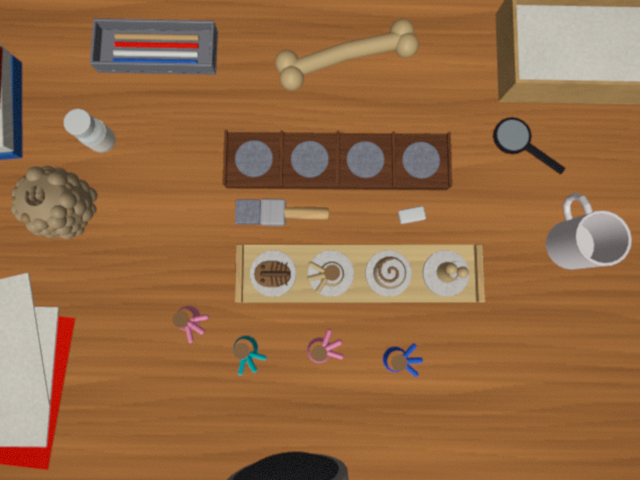

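View pics/side0.png

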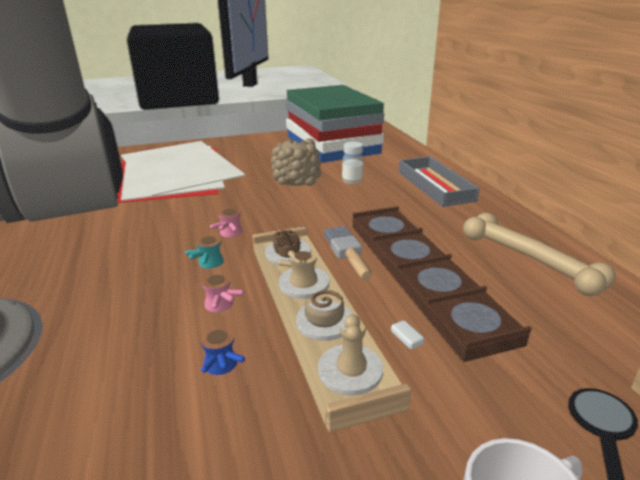

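The finds on the near plywood rack, left to right at top-image pixels, are the trilobite (272,273), vertebra (331,273), ammonite (389,272) and toe bone (447,272). The empty display rack is behind it, with felts at (253,158), (309,159), (365,159) and (421,160). There are five vertebra-like things: pink (187,318), turquoise (245,348), pink (319,350), blue (399,360) and bone-coloured (331,273). Only the one at (331,273) is bone-coloured and on a stand, so that is the one meant. I'll confirm it in a crop.

Run:
```python
import cv2
im=cv2.imread("pics/top0.png")
cv2.imwrite("pics/c1.png",cv2.resize(im[235:315,230:490],None,fx=3,fy=3,interpolation=cv2.INTER_CUBIC))
s=cv2.imread("pics/side0.png")
cv2.imwrite("pics/c2.png",cv2.resize(s[215:415,240:420],None,fx=3,fy=3,interpolation=cv2.INTER_CUBIC))
```

```text
(no output)
```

View pics/c1.png

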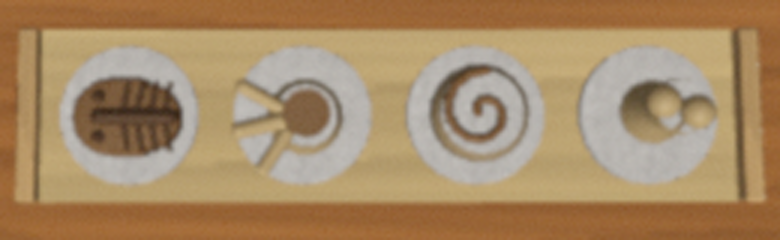

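View pics/c2.png

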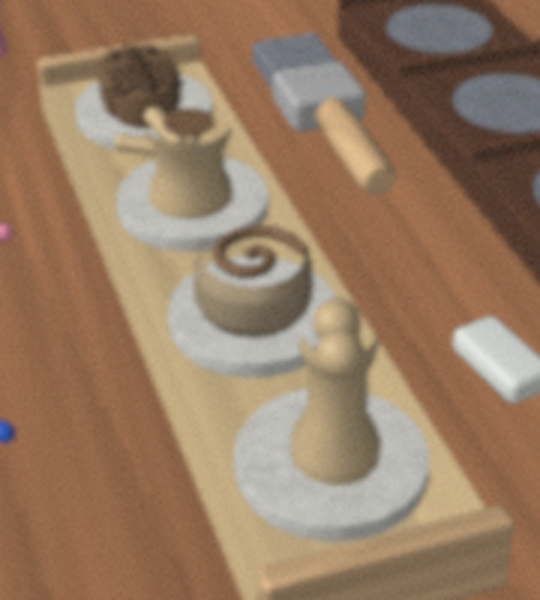

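The crop confirms the bone-coloured vertebra at top-image pixel (333,272), with its spine pointing left. Stand centres in the crop are (130,115), (303,115), (476,115) and (649,114). The toe bone's knuckles are at (664,102) and (697,111).

```bash
cat > h.py <<'E'
import numpy as np,cv2
from cell import robot,viewer
P={n:viewer.camera_params(n) for n in("top","side")}
def w(px,z,n="top"):
    K,T=P[n]["K"],P[n]["T"]
    d=T[:3,:3]@np.linalg.inv(K)@[*px,1]; o=T[:3,3]
    return (o+d*(z-o[2])/d[2])[:2]
def rel(goal,yaw=None):
    """goal xyz of TCP, in world; prints shift in tool axes cm and turn deg"""
    from scipy.spatial.transform import Rotation as R
    s=robot.observe(); A=R.from_euler("xyz",s["tool_rot"])
    B=R.from_euler("xyz",[np.pi,0,s["tool_rot"][2] if yaw is None else yaw])
    return (A.inv().apply(np.array(goal)-s["tool_pos"])*100).round(2),np.degrees((A.inv()*B).as_rotvec()).round(1)
E
python3 - <<'E'
from h import *
c=lambda x,y:(x/3+230-1/3,y/3+235-1/3)
st=[w(c(x,y),.026) for x,y in((130,115),(303,115),(476,115),(649,114))]
print("stands",np.round(st,4).tolist())
im=cv2.imread("pics/top0.png")
hsv=cv2.cvtColor(im,cv2.COLOR_BGR2HSV)
m=((hsv[...,1]<70)&(hsv[...,2]>70)).astype(np.uint8);m[:135]=0;m[185:]=0;m[:,:220]=0;m[:,455:]=0
n,l,s,ce=cv2.connectedComponentsWithStats(m)
f=sorted([tuple(ce[i]) for i in range(1,n) if s[i,4]>300]);print(f)
F=np.array([w(p,.022) for p in f]);print("felts",F.round(4).tolist())
print("tril",w(c(127,117),.04),"vert",w(c(309,112),.066),"amm",w(c(483,112),.052),"toe",w(c(680,106),.079))
v0=w(c(309,112),.066);t=w(c(235,127),.026+.0245);print("vert spine",t-v0)
a,b=w(c(664,102),.079),w(c(697,111),.079);print("knuck",a-b)
# toe from side view, foot centre
s=lambda x,y:(x/3+240-1/3,y/3+215-1/3)
print("side: toe stand",w(s(331,462),.026,"side"),"toe foot",w(s(337,448),.028,"side"),"amm top",w(s(255,253),.052,"side"),"vert top",w(s(191,123),.066,"side"))
E
```

```text
stands [[0.4633, 0.0706], [0.4646, -0.019], [0.4658, -0.1089], [0.4676, -0.1988]]
[(np.float64(253.37623762376236), np.float64(158.1728172817282)), (np.float64(309.3126126126126), np.float64(158.73063063063063)), (np.float64(364.98640072529463), np.float64(159.0806890299184)), (np.float64(420.65363636363634), np.float64(159.59272727272727))]
felts [[0.648, 0.1078], [0.6485, 0.0176], [0.6494, -0.0723], [0.65, -0.1624]]
tril [0.46155567 0.07062075] vert [ 0.46399744 -0.02117077] amm [ 0.4659879  -0.10856483] toe [ 0.46871037 -0.19940035]
vert spine [-0.00717944  0.03654861]
knuck [0.00410491 0.01581799]
side: toe stand [ 0.4637138 -0.2057134] toe foot [ 0.46751348 -0.20164749] amm top [ 0.46560297 -0.10958417] vert top [ 0.46241854 -0.02412258]
```

Run:
```python
from h import *
print(rel([.4685,-.2,.16],np.pi/2-.254))
```

```text
(array([ 39.75, -20.61,   6.65]), array([ -0.1,  -0. , -59.9]))
```

Emit:
{"method": "step_arm", "body": {
  "increments": [
    {"delta_pos":[5,-2.6,0.8],"dr":[0,0,-9],"fingers":-1},
    {"delta_pos":[10,-5.2,1.6],"dr":[0,0,-18],"fingers":-1},
    {"delta_pos":[15,-7.8,2.4],"dr":[0,0,-27],"fingers":-1},
    {"delta_pos":[20,-10.4,3.2],"dr":[0,0,-36],"fingers":-1},
    {"delta_pos":[25,-13,4],"dr":[0,0,-45],"fingers":-1}
  ],
  "newtons": 15
}}

```text
time: 0.72
tool_pos: [0.3479, -0.3119, 0.1864]
tool_rot: [-3.142, -0.0, 1.062]
contact_force: [0.1, -0.8, 0.2]
opening: 0.0917
grip_force: 0.0
```

Run:
```python
from h import *
print(rel([.4685,-.2,.16],np.pi/2-.254), robot.observe()["tool_pos"])
```

```text
(array([15.65,  5.08,  2.64]), array([ -0. ,  -0. , -14.6])) [ 0.34789655 -0.31192433  0.18635567]
```

Emit:
{"method": "step_arm", "body": {
  "increments": [
    {"delta_pos":[5.2,1.7,0.9],"dr":[0,0,-5],"fingers":-1},
    {"delta_pos":[10.4,3.4,1.8],"dr":[0,0,-10],"fingers":-1},
    {"delta_pos":[15.6,5.1,2.7],"dr":[0,0,-14.6],"fingers":-1},
    {"delta_pos":[15.6,5.1,2.7],"dr":[0,0,-14.6],"fingers":-1},
    {"delta_pos":[15.6,5.1,2.7],"dr":[0,0,-14.6],"fingers":-1}
  ]
}}

```text
time: 1.35
tool_pos: [0.4676, -0.2025, 0.1594]
tool_rot: [-3.141, 0.0, 1.312]
contact_force: [-0.2, -0.2, 0.3]
opening: 0.092
grip_force: 0.0
```

Run:
```python
from h import *
print(rel([.4685,-.2,.036],np.pi/2-.254), robot.observe()["tool_pos"])
cv2.imwrite("pics/s2.png",cv2.resize(viewer.read_camera("side")[190:440,200:520,::-1],None,fx=2.4,fy=2.4,interpolation=cv2.INTER_CUBIC))
```

```text
(array([ 0.27,  0.03, 12.34]), array([-0.1,  0. , -0.3])) [ 0.46764193 -0.20250551  0.15938962]
```

View pics/s2.png

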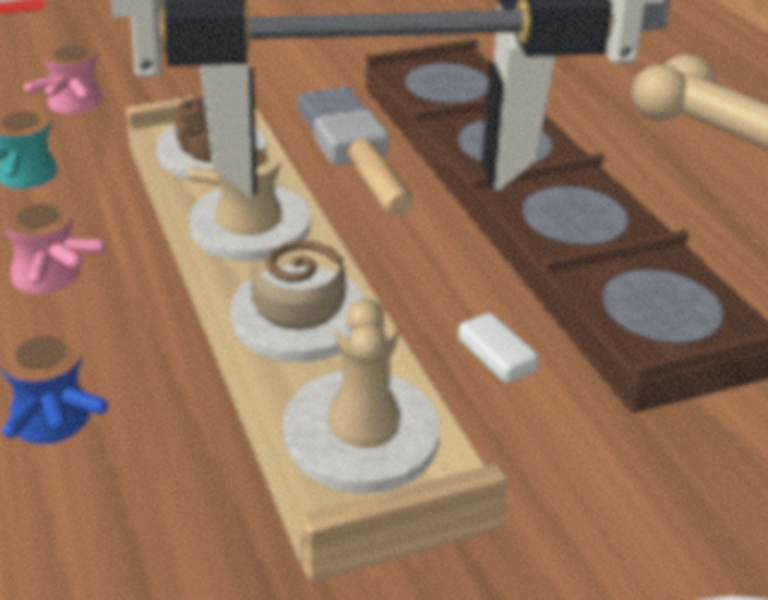

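The view shows the open fingers straddling the toe bone, lined up with its own x. I'm descending onto it.

Emit:
{"method": "step_arm", "body": {
  "increments": [
    {"delta_pos":[0.15,0,3],"dr":[0,0,0],"fingers":-0.4},
    {"delta_pos":[0.25,0,6.5],"dr":[0,0,0],"fingers":-0.4},
    {"delta_pos":[0.25,0,9.5],"dr":[0,0,0],"fingers":-0.4},
    {"delta_pos":[0.25,0,12.3],"dr":[0,0,0],"fingers":-0.4},
    {"delta_pos":[0.25,0,12.3],"dr":[0,0,0],"fingers":-0.4}
  ]
}}

```text
time: 2.02
tool_pos: [0.4667, -0.2007, 0.0355]
tool_rot: [-3.138, -0.001, 1.31]
contact_force: [-0.7, -0.3, 0.7]
opening: 0.0643
grip_force: 0.0
```

Emit:
{"method": "step_arm", "body": {
  "increments": [
    {"delta_pos":[0,0,0],"dr":[0,0,0],"fingers":0.2},
    {"delta_pos":[0,0,0],"dr":[0,0,0],"fingers":1},
    {"delta_pos":[0,0,0],"dr":[0,0,0],"fingers":1},
    {"delta_pos":[0,0,0],"dr":[0,0,0],"fingers":1},
    {"delta_pos":[0,0,0],"dr":[0,0,0],"fingers":1}
  ]
}}

```text
time: 2.65
tool_pos: [0.4687, -0.2002, 0.0369]
tool_rot: [3.141, 0.0, 1.312]
contact_force: [-0.2, 0.5, 1.1]
opening: 0.0269
grip_force: 14.1
```

Run:
```python
from h import *
s=robot.observe();print(s["tool_pos"],s["opening"],s["grip_force"])
print(rel([.5585,-.046,.14]))
```

```text
[ 0.46874103 -0.20019335  0.0369459 ] 0.026870500325263696 14.074484912271146
(array([ 17.2 ,   4.74, -10.31]), array([0., 0., 0.]))
```

Emit:
{"method": "step_arm", "body": {
  "increments": [
    {"delta_pos":[0,0,-2.5],"dr":[0,0,0],"fingers":1},
    {"delta_pos":[0,0,-6.5],"dr":[0,0,0],"fingers":1},
    {"delta_pos":[1,0.3,-10],"dr":[0,0,0],"fingers":1},
    {"delta_pos":[4,1.1,-10.3],"dr":[0,0,0],"fingers":1},
    {"delta_pos":[8,2.2,-10.3],"dr":[0,0,0],"fingers":1}
  ]
}}

```text
time: 3.28
tool_pos: [0.5108, -0.1283, 0.1405]
tool_rot: [3.14, 0.0, 1.31]
contact_force: [0.5, -0.8, -0.7]
opening: 0.027
grip_force: 13.7
```

Emit:
{"method": "step_arm", "body": {
  "increments": [
    {"delta_pos":[5,1.4,0],"dr":[0,0,0],"fingers":1},
    {"delta_pos":[10,2.8,0],"dr":[0,0,0],"fingers":1},
    {"delta_pos":[15,4.2,0],"dr":[0,0,0],"fingers":1},
    {"delta_pos":[20,5.6,0],"dr":[0,0,0],"fingers":1},
    {"delta_pos":[24,6.6,0],"dr":[0,0,0],"fingers":1}
  ]
}}

```text
time: 3.9
tool_pos: [0.6361, 0.0887, 0.1393]
tool_rot: [-3.141, 0.0, 1.313]
contact_force: [-0.5, -0.5, 0.1]
opening: 0.0272
grip_force: 13.7
```

Run:
```python
from h import *
s=robot.observe();print(s["opening"],s["grip_force"])
print(rel([.648,.1078,.045]))
```

```text
0.027188006124313574 13.681812617287505
(array([2.15, 0.67, 9.43]), array([-0.,  0., -0.]))
```

Emit:
{"method": "step_arm", "body": {
  "increments": [
    {"delta_pos":[1.5,0.5,0.5],"dr":[0,0,0],"fingers":1},
    {"delta_pos":[2.2,0.7,3],"dr":[0,0,0],"fingers":1},
    {"delta_pos":[2.2,0.7,6],"dr":[0,0,0],"fingers":1},
    {"delta_pos":[2.2,0.7,8.5],"dr":[0,0,0],"fingers":1},
    {"delta_pos":[2.2,0.7,9.4],"dr":[0,0,0],"fingers":1}
  ]
}}

```text
time: 4.53
tool_pos: [0.6465, 0.1052, 0.0436]
tool_rot: [-3.138, 0.002, 1.311]
contact_force: [-1.1, -0.9, -1.2]
opening: 0.0272
grip_force: 13.7
```

Run:
```python
from h import *
print(rel([.648,.1078,.033]))
cv2.imwrite("pics/s3.png",cv2.resize(viewer.read_camera("side")[140:340,260:580,::-1],None,fx=2.4,fy=2.4,interpolation=cv2.INTER_CUBIC))
```

```text
(array([0.29, 0.08, 1.06]), array([-0.2,  0.1, -0. ]))
```

View pics/s3.png

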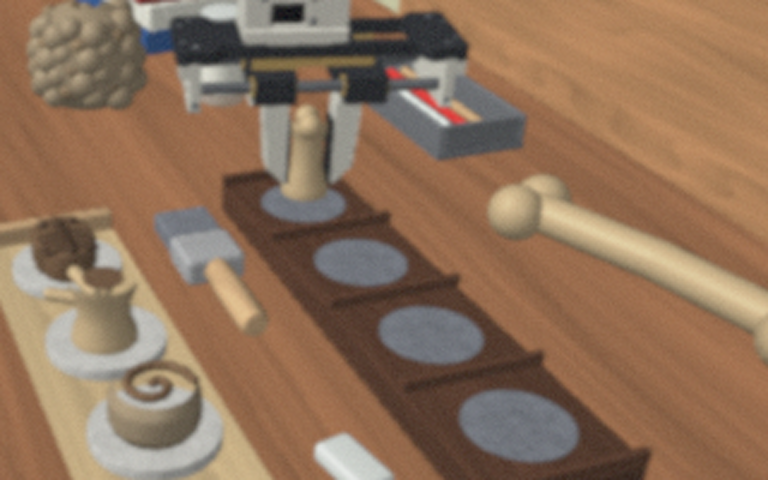

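The toe bone is held upright just above the leftmost felt. Next I lower it and release.

Emit:
{"method": "step_arm", "body": {
  "increments": [
    {"delta_pos":[0.2,0.05,0.4],"dr":[0,0,0],"fingers":1},
    {"delta_pos":[0.2,0.05,0.8],"dr":[0,0,0],"fingers":1},
    {"delta_pos":[0.2,0.05,1.05],"dr":[0,0,0],"fingers":1},
    {"delta_pos":[0.2,0.05,1.05],"dr":[0,0,0],"fingers":1},
    {"delta_pos":[0.2,0.05,1.05],"dr":[0,0,0],"fingers":1}
  ]
}}

```text
time: 5.2
tool_pos: [0.649, 0.108, 0.0354]
tool_rot: [3.141, -0.0, 1.312]
contact_force: [0.3, 0.4, -0.3]
opening: 0.027
grip_force: 13.7
```

Emit:
{"method": "step_arm", "body": {
  "increments": [
    {"delta_pos":[0,0,0.15],"dr":[0,0,0],"fingers":1},
    {"delta_pos":[0,0,0.25],"dr":[0,0,0],"fingers":1},
    {"delta_pos":[0,0,0.25],"dr":[0,0,0],"fingers":1},
    {"delta_pos":[0,0,0.25],"dr":[0,0,0],"fingers":0},
    {"delta_pos":[0,0,0.25],"dr":[0,0,0],"fingers":-0.6}
  ]
}}

```text
time: 5.82
tool_pos: [0.649, 0.1079, 0.0326]
tool_rot: [3.142, 0.0, 1.312]
contact_force: [0.0, 0.0, 0.6]
opening: 0.0425
grip_force: 0.0
```

Emit:
{"method": "step_arm", "body": {
  "increments": [
    {"delta_pos":[0,0,0],"dr":[0,0,0],"fingers":-0.6},
    {"delta_pos":[0,0,0],"dr":[0,0,0],"fingers":-0.6},
    {"delta_pos":[0,0,-3],"dr":[0,0,0],"fingers":-0.6},
    {"delta_pos":[0,0,-8],"dr":[0,0,0],"fingers":-0.6},
    {"delta_pos":[0,0,-12],"dr":[0,0,0],"fingers":-0.6}
  ]
}}

```text
time: 6.45
tool_pos: [0.6492, 0.108, 0.1546]
tool_rot: [3.14, -0.0, 1.312]
contact_force: [0.5, -0.4, -0.6]
opening: 0.0736
grip_force: 0.0
```

Run:
```python
from h import *
print(rel([.466,-.1088,.15],np.pi/2))
```

```text
(array([-25.64, -12.16,   0.44]), array([  0.1,  -0. , -14.8]))
```

Emit:
{"method": "step_arm", "body": {
  "increments": [
    {"delta_pos":[-4.5,-2.2,0],"dr":[0,0,-3],"fingers":-0.6},
    {"delta_pos":[-9.5,-4.6,0],"dr":[0,0,-6],"fingers":-0.6},
    {"delta_pos":[-15,-7.2,0],"dr":[0,0,-9],"fingers":-0.6},
    {"delta_pos":[-20,-9.5,0.2],"dr":[0,0,-12],"fingers":-0.6},
    {"delta_pos":[-25,-11.9,0.4],"dr":[0,0,-14.8],"fingers":-0.6}
  ]
}}

```text
time: 7.08
tool_pos: [0.4688, -0.1046, 0.1489]
tool_rot: [3.141, 0.001, 1.572]
contact_force: [-1.0, -0.2, -0.4]
opening: 0.0735
grip_force: 0.0
```

Run:
```python
from h import *
print(rel([.466,-.1088,.029],np.pi/2))
cv2.imwrite("pics/t4.png",cv2.resize(viewer.read_camera("top")[120:320,210:500,::-1],None,fx=2.7,fy=2.7,interpolation=cv2.INTER_CUBIC))
```

```text
(array([-0.42, -0.29, 11.99]), array([0.1, 0. , 0.1]))
```

View pics/t4.png

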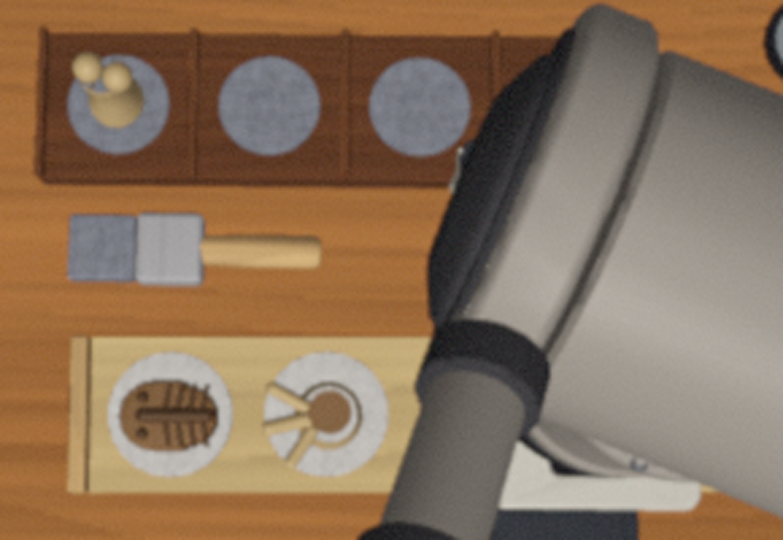

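The toe bone is standing upright with its foot on the left felt, (116,106) against felt centre (118,104). Next is the ammonite.

Emit:
{"method": "step_arm", "body": {
  "increments": [
    {"delta_pos":[-0.4,-0.3,2],"dr":[0,0,0],"fingers":-0.6},
    {"delta_pos":[-0.4,-0.3,5.5],"dr":[0,0,0],"fingers":-0.6},
    {"delta_pos":[-0.4,-0.3,9],"dr":[0,0,0],"fingers":-0.6},
    {"delta_pos":[-0.4,-0.3,11.5],"dr":[0,0,0],"fingers":-0.6},
    {"delta_pos":[-0.4,-0.3,11.9],"dr":[0,0,0],"fingers":-0.6}
  ]
}}

```text
time: 7.75
tool_pos: [0.466, -0.1069, 0.0285]
tool_rot: [-3.139, -0.001, 1.57]
contact_force: [0.0, -0.3, 0.2]
opening: 0.0736
grip_force: 0.0
```

Emit:
{"method": "step_arm", "body": {
  "increments": [
    {"delta_pos":[0,0,0],"dr":[0,0,0],"fingers":0},
    {"delta_pos":[0,0,0],"dr":[0,0,0],"fingers":1},
    {"delta_pos":[0,0,0],"dr":[0,0,0],"fingers":1},
    {"delta_pos":[0,0,0],"dr":[0,0,0],"fingers":1},
    {"delta_pos":[0,0,0],"dr":[0,0,0],"fingers":1}
  ],
  "newtons": 20
}}

```text
time: 8.38
tool_pos: [0.4674, -0.1075, 0.0306]
tool_rot: [3.14, 0.001, 1.57]
contact_force: [-0.0, 0.6, 7.0]
opening: 0.0487
grip_force: 20.0
```

Run:
```python
from h import *
s=robot.observe();print(s["tool_pos"],s["opening"],s["grip_force"])
print(rel([.6485,.0176,.12]))
```

```text
[ 0.46741393 -0.10748738  0.03061218] 0.04872620692442694 20.000793728231656
(array([12.51, 18.12, -8.92]), array([0.1, 0. , 0. ]))
```

Emit:
{"method": "step_arm", "body": {
  "increments": [
    {"delta_pos":[0,0,-2],"dr":[0,0,0],"fingers":1},
    {"delta_pos":[0,0,-5],"dr":[0,0,0],"fingers":1},
    {"delta_pos":[0.8,1.2,-8],"dr":[0,0,0],"fingers":1},
    {"delta_pos":[2.7,4,-9],"dr":[0,0,0],"fingers":1},
    {"delta_pos":[5,7.2,-9],"dr":[0,0,0],"fingers":1}
  ]
}}

```text
time: 9.0
tool_pos: [0.5402, -0.0572, 0.1211]
tool_rot: [3.139, 0.001, 1.569]
contact_force: [1.0, 0.1, -1.3]
opening: 0.049
grip_force: 20.0
```

Emit:
{"method": "step_arm", "body": {
  "increments": [
    {"delta_pos":[2.5,3.6,0],"dr":[0,0,0],"fingers":1},
    {"delta_pos":[5,7.2,0],"dr":[0,0,0],"fingers":1},
    {"delta_pos":[7,10.2,0],"dr":[0,0,0],"fingers":1},
    {"delta_pos":[7.6,10.9,1],"dr":[0,0,0],"fingers":1},
    {"delta_pos":[7.6,10.9,4],"dr":[0,0,0],"fingers":1}
  ]
}}

```text
time: 9.62
tool_pos: [0.6487, 0.0189, 0.0799]
tool_rot: [3.139, 0.0, 1.571]
contact_force: [-0.1, 0.3, -2.3]
opening: 0.0488
grip_force: 20.0
```

Run:
```python
from h import *
s=robot.observe();print(s["tool_pos"],s["opening"],s["grip_force"])
print(rel([.6485,.0187,.027]))
```

```text
[0.64873115 0.01889106 0.07994902] 0.04882404752870862 20.000057742345234
(array([-0.02, -0.04,  5.29]), array([0.1, 0. , 0. ]))
```

Emit:
{"method": "step_arm", "body": {
  "increments": [
    {"delta_pos":[0,0,2],"dr":[0,0,0],"fingers":1},
    {"delta_pos":[0,0,4],"dr":[0,0,0],"fingers":1},
    {"delta_pos":[0,0,5],"dr":[0,0,0],"fingers":1},
    {"delta_pos":[0,0,5.2],"dr":[0,0,0],"fingers":1},
    {"delta_pos":[0,0,5.2],"dr":[0,0,0],"fingers":1}
  ]
}}

```text
time: 10.25
tool_pos: [0.6482, 0.0184, 0.0283]
tool_rot: [3.141, 0.0, 1.57]
contact_force: [-0.6, -0.4, -0.9]
opening: 0.0492
grip_force: 20.0
```

Emit:
{"method": "step_arm", "body": {
  "increments": [
    {"delta_pos":[0,0,0.12],"dr":[0,0,0],"fingers":1},
    {"delta_pos":[0,0,0.12],"dr":[0,0,0],"fingers":1},
    {"delta_pos":[0,0,0.12],"dr":[0,0,0],"fingers":0},
    {"delta_pos":[0,0,0.12],"dr":[0,0,0],"fingers":-0.6},
    {"delta_pos":[0,0,0.12],"dr":[0,0,0],"fingers":-0.6}
  ]
}}

```text
time: 10.88
tool_pos: [0.6482, 0.0186, 0.0268]
tool_rot: [3.141, 0.0, 1.57]
contact_force: [0.6, -0.1, 0.3]
opening: 0.0642
grip_force: 0.0
```

Emit:
{"method": "step_arm", "body": {
  "increments": [
    {"delta_pos":[0,0,0],"dr":[0,0,0],"fingers":-0.6},
    {"delta_pos":[0,0,0],"dr":[0,0,0],"fingers":-0.6},
    {"delta_pos":[0,0,-3],"dr":[0,0,0],"fingers":-0.6},
    {"delta_pos":[0,0,-8],"dr":[0,0,0],"fingers":-0.6},
    {"delta_pos":[0,0,-12],"dr":[0,0,0],"fingers":-0.6}
  ]
}}

```text
time: 11.5
tool_pos: [0.6482, 0.0186, 0.1484]
tool_rot: [3.14, 0.0, 1.57]
contact_force: [-0.3, 0.8, 0.1]
opening: 0.0733
grip_force: 0.0
```

Run:
```python
from h import *
print(rel([.463,-.0225,.14],np.pi/2+.195))
```

```text
(array([ -4.12, -18.52,   0.82]), array([  0.1,   0. , -11.2]))
```

Emit:
{"method": "step_arm", "body": {
  "increments": [
    {"delta_pos":[-1,-4.5,0],"dr":[0,0,-3],"fingers":-0.6},
    {"delta_pos":[-2.2,-10,0],"dr":[0,0,-6],"fingers":-0.6},
    {"delta_pos":[-3.4,-15.3,0.3],"dr":[0,0,-9],"fingers":-0.6},
    {"delta_pos":[-4.1,-18.5,0.8],"dr":[0,0,-11.2],"fingers":-0.6},
    {"delta_pos":[-4.1,-18.5,0.8],"dr":[0,0,-11.2],"fingers":-0.6}
  ]
}}

```text
time: 12.12
tool_pos: [0.461, -0.0224, 0.1386]
tool_rot: [-3.14, -0.0, 1.765]
contact_force: [1.4, -0.5, -0.7]
opening: 0.0736
grip_force: 0.0
```

Run:
```python
from h import *
print(rel([.4632,-.0225,.030],np.pi/2+.195))
cv2.imwrite("pics/s5.png",cv2.resize(viewer.read_camera("side")[160:360,230:510,::-1],None,fx=2.8,fy=2.8,interpolation=cv2.INTER_CUBIC))
```

```text
(array([-0.05,  0.23, 10.86]), array([-0.1, -0. , -0.1]))
```

View pics/s5.png

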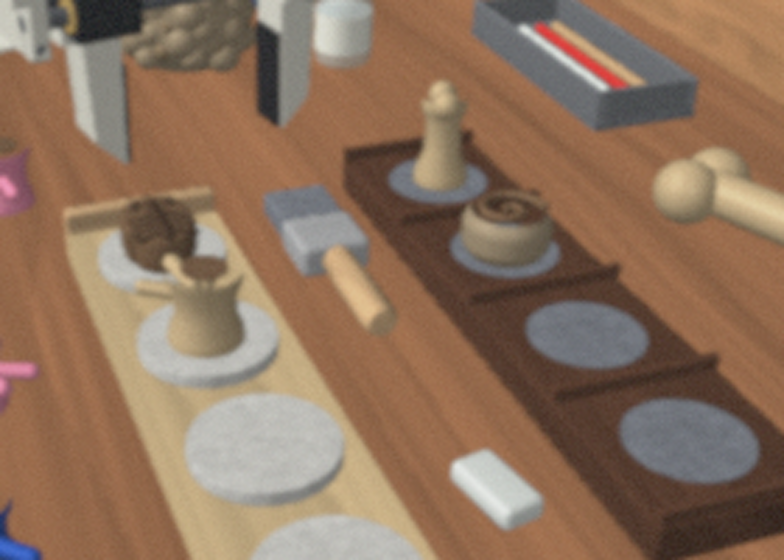

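The toe bone and ammonite are both sitting in their left bays. The gripper is above the vertebra, so I'm descending.

Emit:
{"method": "step_arm", "body": {
  "increments": [
    {"delta_pos":[0,0.1,2],"dr":[0,0,0],"fingers":-0.6},
    {"delta_pos":[0,0.1,5],"dr":[0,0,0],"fingers":-0.6},
    {"delta_pos":[0,0.1,8.5],"dr":[0,0,0],"fingers":-0.6},
    {"delta_pos":[0,0.1,10.6],"dr":[0,0,0],"fingers":-0.6},
    {"delta_pos":[0,0.1,10.8],"dr":[0,0,0],"fingers":-0.6}
  ]
}}

```text
time: 12.8
tool_pos: [0.4643, -0.0219, 0.0293]
tool_rot: [-3.14, -0.001, 1.766]
contact_force: [0.4, 0.7, 0.2]
opening: 0.0733
grip_force: 0.0
```

Emit:
{"method": "step_arm", "body": {
  "increments": [
    {"delta_pos":[0,0,0],"dr":[0,0,0],"fingers":0},
    {"delta_pos":[0,0,0],"dr":[0,0,0],"fingers":1},
    {"delta_pos":[0,0,0],"dr":[0,0,0],"fingers":1},
    {"delta_pos":[0,0,0],"dr":[0,0,0],"fingers":1},
    {"delta_pos":[0,0,0],"dr":[0,0,0],"fingers":1}
  ]
}}

```text
time: 13.42
tool_pos: [0.4643, -0.0222, 0.031]
tool_rot: [3.141, 0.0, 1.766]
contact_force: [-0.6, 0.5, 4.8]
opening: 0.0379
grip_force: 20.0
```

Run:
```python
from h import *
s=robot.observe();print(s["tool_pos"],s["opening"],s["grip_force"])
print(rel([.6494,-.0723,.13]))
```

```text
[ 0.46425132 -0.02217305  0.03097194] 0.037903562367240226 19.98734441556735
(array([-8.51, 17.2 , -9.88]), array([0., 0., 0.]))
```

Emit:
{"method": "step_arm", "body": {
  "increments": [
    {"delta_pos":[0,0,-2],"dr":[0,0,0],"fingers":1},
    {"delta_pos":[0,0,-5],"dr":[0,0,0],"fingers":1},
    {"delta_pos":[-0.5,1,-8],"dr":[0,0,0],"fingers":1},
    {"delta_pos":[-2,4,-9],"dr":[0,0,0],"fingers":1},
    {"delta_pos":[-4,8,-9],"dr":[0,0,0],"fingers":1}
  ]
}}

```text
time: 14.05
tool_pos: [0.5512, -0.046, 0.1218]
tool_rot: [3.14, 0.001, 1.766]
contact_force: [0.0, -0.7, -1.1]
opening: 0.0381
grip_force: 20.0
```

Emit:
{"method": "step_arm", "body": {
  "increments": [
    {"delta_pos":[-2,4,0],"dr":[0,0,0],"fingers":1},
    {"delta_pos":[-3.8,7.7,0],"dr":[0,0,0],"fingers":1},
    {"delta_pos":[-4.5,9.2,0],"dr":[0,0,0],"fingers":1},
    {"delta_pos":[-4.5,9.2,2],"dr":[0,0,0],"fingers":1},
    {"delta_pos":[-4.5,9.2,4],"dr":[0,0,0],"fingers":1}
  ]
}}

```text
time: 14.68
tool_pos: [0.649, -0.0722, 0.0794]
tool_rot: [-3.141, -0.0, 1.766]
contact_force: [-0.4, 1.0, -0.6]
opening: 0.0382
grip_force: 20.0
```

Run:
```python
from h import *
s=robot.observe();print(s["tool_pos"],s["opening"],s["grip_force"])
print(rel([.6494,-.0723,.027]))
```

```text
[ 0.6490315  -0.07220356  0.07944116] 0.038226141095053214 19.95810439257184
(array([-0.02,  0.04,  5.24]), array([-0., -0.,  0.]))
```

Emit:
{"method": "step_arm", "body": {
  "increments": [
    {"delta_pos":[0,0,2],"dr":[0,0,0],"fingers":1},
    {"delta_pos":[0,0,4],"dr":[0,0,0],"fingers":1},
    {"delta_pos":[0,0,5],"dr":[0,0,0],"fingers":1},
    {"delta_pos":[0,0,5.1],"dr":[0,0,0],"fingers":1},
    {"delta_pos":[0,0,5.1],"dr":[0,0,0],"fingers":1}
  ]
}}

```text
time: 15.3
tool_pos: [0.6496, -0.0723, 0.0302]
tool_rot: [3.141, 0.001, 1.766]
contact_force: [-0.0, -0.3, 0.4]
opening: 0.0378
grip_force: 20.0
```

Emit:
{"method": "step_arm", "body": {
  "increments": [
    {"delta_pos":[0,0,0.15],"dr":[0,0,0],"fingers":1},
    {"delta_pos":[0,0,0.28],"dr":[0,0,0],"fingers":1},
    {"delta_pos":[0,0,0.28],"dr":[0,0,0],"fingers":1},
    {"delta_pos":[0,0,0.28],"dr":[0,0,0],"fingers":0},
    {"delta_pos":[0,0,0.28],"dr":[0,0,0],"fingers":-0.6}
  ]
}}

```text
time: 15.92
tool_pos: [0.6492, -0.0722, 0.0268]
tool_rot: [3.141, 0.0, 1.766]
contact_force: [-0.3, -1.2, -0.8]
opening: 0.0517
grip_force: 0.0
```

Emit:
{"method": "step_arm", "body": {
  "increments": [
    {"delta_pos":[0,0,0],"dr":[0,0,0],"fingers":-0.6},
    {"delta_pos":[0,0,0],"dr":[0,0,0],"fingers":-0.6},
    {"delta_pos":[0,0,-3],"dr":[0,0,0],"fingers":-0.6},
    {"delta_pos":[0,0,-8],"dr":[0,0,0],"fingers":-0.6},
    {"delta_pos":[0,0,-12],"dr":[0,0,0],"fingers":-0.6}
  ]
}}

```text
time: 16.55
tool_pos: [0.6494, -0.0722, 0.1486]
tool_rot: [3.141, 0.001, 1.766]
contact_force: [-0.3, 0.2, -0.4]
opening: 0.0736
grip_force: 0.0
```

Run:
```python
from h import *
print(rel([.462,.0708,.14],np.pi/2+.05))
```

```text
(array([ 17.66, -15.61,   0.84]), array([0.1, 0. , 8.3]))
```

Emit:
{"method": "step_arm", "body": {
  "increments": [
    {"delta_pos":[3.5,-3.1,0],"dr":[0,0,2],"fingers":-0.6},
    {"delta_pos":[7.5,-6.6,0],"dr":[0,0,4],"fingers":-0.6},
    {"delta_pos":[11.5,-10.1,0],"dr":[0,0,6],"fingers":-0.6},
    {"delta_pos":[15.5,-13.7,0.4],"dr":[0,0,8.3],"fingers":-0.6},
    {"delta_pos":[17.6,-15.6,0.8],"dr":[0,0,8.3],"fingers":-0.6}
  ]
}}

```text
time: 17.18
tool_pos: [0.4598, 0.0716, 0.1388]
tool_rot: [-3.141, -0.0, 1.622]
contact_force: [1.2, -0.5, 0.2]
opening: 0.0737
grip_force: 0.0
```

Run:
```python
from h import *
cv2.imwrite("pics/t6.png",cv2.resize(viewer.read_camera("side")[150:350,230:510,::-1],None,fx=2.8,fy=2.8,interpolation=cv2.INTER_CUBIC))
print(rel([.462,.0708,.0285],np.pi/2+.05))
```

```text
(array([-0.24,  0.51, 10.97]), array([-0.2, -0.1,  0.1]))
```

View pics/t6.png

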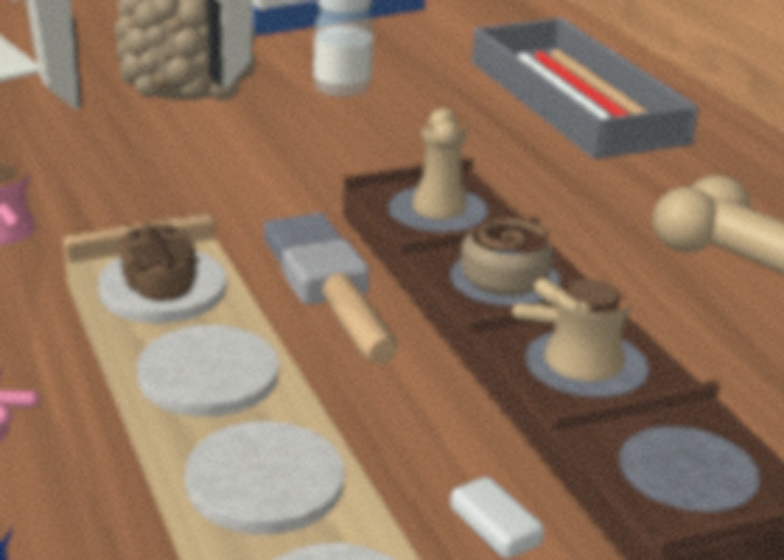

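The vertebra is upright on the third felt, and the gripper is above the trilobite.

Emit:
{"method": "step_arm", "body": {
  "increments": [
    {"delta_pos":[-0.15,0.2,2],"dr":[0,0,0],"fingers":-0.6},
    {"delta_pos":[-0.15,0.2,5],"dr":[0,0,0],"fingers":-0.6},
    {"delta_pos":[-0.15,0.2,8.5],"dr":[0,0,0],"fingers":-0.6},
    {"delta_pos":[-0.15,0.2,10.7],"dr":[0,0,0],"fingers":-0.6},
    {"delta_pos":[-0.15,0.2,11],"dr":[0,0,0],"fingers":-0.6}
  ]
}}

```text
time: 17.85
tool_pos: [0.4636, 0.0686, 0.0276]
tool_rot: [-3.139, -0.0, 1.621]
contact_force: [0.7, -0.4, 0.1]
opening: 0.0735
grip_force: 0.0
```

Emit:
{"method": "step_arm", "body": {
  "increments": [
    {"delta_pos":[0,0,0],"dr":[0,0,0],"fingers":0},
    {"delta_pos":[0,0,0],"dr":[0,0,0],"fingers":1},
    {"delta_pos":[0,0,0],"dr":[0,0,0],"fingers":1},
    {"delta_pos":[0,0,0],"dr":[0,0,0],"fingers":1},
    {"delta_pos":[0,0,0],"dr":[0,0,0],"fingers":1}
  ]
}}

```text
time: 18.48
tool_pos: [0.4642, 0.0689, 0.0291]
tool_rot: [3.141, 0.0, 1.621]
contact_force: [-1.6, -0.5, 5.6]
opening: 0.0398
grip_force: 20.0
```

Run:
```python
from h import *
s=robot.observe();print(s["tool_pos"],s["opening"],s["grip_force"])
print(rel([.65,-.1624,.12]))
```

```text
[0.46415243 0.06887717 0.02912437] 0.03978246691941793 20.000822581350803
(array([-24.03,  17.4 ,  -9.08]), array([0., 0., 0.]))
```

Emit:
{"method": "step_arm", "body": {
  "increments": [
    {"delta_pos":[0,0,-2],"dr":[0,0,0],"fingers":1},
    {"delta_pos":[0,0,-5.5],"dr":[0,0,0],"fingers":1},
    {"delta_pos":[-1,0.7,-9],"dr":[0,0,0],"fingers":1},
    {"delta_pos":[-4,2.9,-10],"dr":[0,0,0],"fingers":1},
    {"delta_pos":[-8,5.8,-10],"dr":[0,0,0],"fingers":1}
  ]
}}

```text
time: 19.1
tool_pos: [0.527, -0.0083, 0.13]
tool_rot: [3.139, 0.0, 1.623]
contact_force: [1.0, 0.3, 0.6]
opening: 0.0398
grip_force: 20.0
```

Emit:
{"method": "step_arm", "body": {
  "increments": [
    {"delta_pos":[-4,2.9,0],"dr":[0,0,0],"fingers":1},
    {"delta_pos":[-8.5,6.1,0],"dr":[0,0,0],"fingers":1},
    {"delta_pos":[-13,9.3,0],"dr":[0,0,0],"fingers":1},
    {"delta_pos":[-16,11.5,0],"dr":[0,0,0],"fingers":1},
    {"delta_pos":[-16.2,11.6,2],"dr":[0,0,0],"fingers":1}
  ]
}}

```text
time: 19.73
tool_pos: [0.652, -0.1671, 0.109]
tool_rot: [3.138, 0.002, 1.618]
contact_force: [0.0, 0.9, -1.1]
opening: 0.04
grip_force: 20.0
```

Run:
```python
from h import *
s=robot.observe();print(s["tool_pos"],s["opening"],s["grip_force"])
print(rel([.65,-.164,.0255]))
```

```text
[ 0.65198111 -0.16708145  0.10902467] 0.04004051499990087 19.99973712489009
(array([ 0.33, -0.21,  8.35]), array([0.2, 0.1, 0. ]))
```

Emit:
{"method": "step_arm", "body": {
  "increments": [
    {"delta_pos":[0.1,0,2.5],"dr":[0,0,0],"fingers":1},
    {"delta_pos":[0.1,0,5],"dr":[0,0,0],"fingers":1},
    {"delta_pos":[0.1,0,7],"dr":[0,0,0],"fingers":1},
    {"delta_pos":[0.1,0,8],"dr":[0,0,0],"fingers":1},
    {"delta_pos":[0.1,0,8],"dr":[0,0,0],"fingers":1}
  ]
}}

```text
time: 20.35
tool_pos: [0.6496, -0.1629, 0.028]
tool_rot: [-3.14, -0.001, 1.621]
contact_force: [-0.7, 1.0, -0.1]
opening: 0.0402
grip_force: 20.0
```

Run:
```python
from h import *
print(rel([.65,-.164,.0252]))
```

```text
(array([-0.11,  0.04,  0.28]), array([-0.1, -0. ,  0. ]))
```

Emit:
{"method": "step_arm", "body": {
  "increments": [
    {"delta_pos":[0,0,0.15],"dr":[0,0,0],"fingers":1},
    {"delta_pos":[0,0,0.28],"dr":[0,0,0],"fingers":1},
    {"delta_pos":[0,0,0.28],"dr":[0,0,0],"fingers":1},
    {"delta_pos":[0,0,0.28],"dr":[0,0,0],"fingers":0},
    {"delta_pos":[0,0,0.28],"dr":[0,0,0],"fingers":-0.6}
  ]
}}

```text
time: 20.98
tool_pos: [0.6501, -0.1632, 0.0262]
tool_rot: [3.141, 0.0, 1.621]
contact_force: [0.1, 0.6, 0.9]
opening: 0.0518
grip_force: 0.0
```

Emit:
{"method": "step_arm", "body": {
  "increments": [
    {"delta_pos":[0,0,0],"dr":[0,0,0],"fingers":-0.6},
    {"delta_pos":[0,0,0],"dr":[0,0,0],"fingers":-0.6},
    {"delta_pos":[0,0,-3],"dr":[0,0,0],"fingers":-0.6},
    {"delta_pos":[0,0,-8],"dr":[0,0,0],"fingers":-0.6},
    {"delta_pos":[0,0,-12],"dr":[0,0,0],"fingers":-0.6}
  ]
}}

```text
time: 21.6
tool_pos: [0.6502, -0.1632, 0.1478]
tool_rot: [3.141, 0.001, 1.621]
contact_force: [0.1, -0.2, 0.6]
opening: 0.0738
grip_force: 0.0
```

Emit:
{"method": "step_arm", "body": {
  "increments": [
    {"delta_pos":[-3,-4,-1],"dr":[0,0,0],"fingers":-0.6},
    {"delta_pos":[-6,-9,-2],"dr":[0,0,0],"fingers":-0.6},
    {"delta_pos":[-9,-13.5,-3],"dr":[0,0,0],"fingers":-0.6},
    {"delta_pos":[-12,-18,-4],"dr":[0,0,0],"fingers":-0.6},
    {"delta_pos":[-15,-22,-5],"dr":[0,0,0],"fingers":-0.6}
  ]
}}

```text
time: 22.22
tool_pos: [0.4362, -0.3248, 0.1965]
tool_rot: [3.141, 0.001, 1.621]
contact_force: [0.3, -1.8, -0.3]
opening: 0.0733
grip_force: 0.0
```

Run:
```python
from h import *
a=viewer.read_camera("top")[110:260,210:470,::-1];b=viewer.read_camera("side")[150:350,300:560,::-1]
v=np.vstack([cv2.resize(x,None,fx=1.7,fy=1.7,interpolation=cv2.INTER_CUBIC) for x in(a,b)])
cv2.imwrite("pics/f7.png",v)
```

```text
(no output)
```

View pics/f7.png

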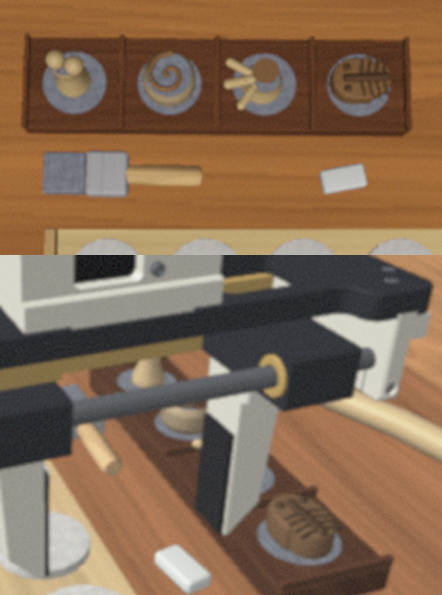

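All four finds stand in their bays on the felts, upright and released: toe bone (72,80), ammonite (169,80), vertebra (263,78) and trilobite (361,80). That is the reverse of the field-rack order, and the arm is clear, so I'm handing in.

```bash
python3 -c "
from cell import robot
print(robot.hand_in())"
```

```text
the job is handed in; nothing more can be done
None
```

I moved all four finds to the display rack in reverse order (toe bone, ammonite, vertebra, trilobite from left to right), each upright and released near the middle of its bay, and handed the job in at about 22 s; the hand-in returned no verdict.

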